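# Unbolt the stitching tray and hold it up level over its bench box

## Task

Draw the bolt on the front rail of the wooden bench box all the way back, then take the stitching tray by its handle bar, lift it straight up out of the box and keep holding it, level and still, above the box with its bottom about 10 cm clear of the rim, so that I can reach the awls in the compartment underneath. Keep the tray level all the way so that the spools stay standing and the wax stays in, and leave the other things on the bench where they are. The program finishes while the robot is still holding the tray in the air; do not put it down or let go.

Things in the scene. Friction and masses are not known exactly. Their poses are not given: they have to be found in the camera images.
- bench_box: Open wooden box fixed to the bench, 246 mm long (its y), with a 38 mm deep front rail on its -x side, towards the robot. Origin: bench height, under the centre of its 126 (x) x 226 mm opening; z up. Rim and rail top 60 mm above the bench. The tray sits inside on ledges 45 mm up, about 3 mm clear of the walls all round; two awls lie fixed below it.
- bolt (a joint): Steel barrel bolt sliding along the front rail, towards the box's +y as the value grows: 0 = home in its keeper, 0.055 m = fully back at its stop. It lies over a steel tab on the tray's front wall and so locks the tray down; the tab is free from 0.046 on. Starts between 0 and 0.008. Friction about 2 N, no spring: it stays where it is left.
- bolt_knob (a point): On the axis of the bolt's upright steel knob, 13 mm in diameter, straight from 14 mm below to 8 mm above this point, top 14 mm above. It is 106 mm above the bench, at x -83 mm, y 45 mm + bolt value in the box's frame. Brackets up to 79 mm high stand 8 mm and 4 mm past the home and open ends of its stroke; the tray's front wall, 79 mm high, is 23 mm from the knob's axis.
- tray: Lift-out wooden tray, 120 (x) x 220 mm (y), walls 34 mm high, 5 mm floor, gable ends 44 mm wide and 114 mm high that carry the handle bar. 0.35 to 0.55 kg. Origin: centre of its underside, z up, y along its length; seated 45 mm above the bench. Two spools and a wax block stand loose in a row along y below the handle, the tallest up to 57 mm above the underside.
- tray_handle: Hardwood handle bar of the tray, fixed to it: 18 mm wide (tray x), 24 mm high, 206 mm long along the tray's y between the gables. Origin: the bar's centre, 92 mm above the tray's underside and above the tray's middle.
- spool_linen: Spool of light linen thread standing in the tray, 40 mm in diameter, 52 mm high, 0.05 kg. Origin: centre of its underside, z along its axis.
- spool_brown: Spool of brown thread standing in the tray, 36 mm in diameter, 46 mm high. Origin: centre of its underside, z along its axis.
- wax: Block of beeswax lying in the tray, 32 x 48 x 22 mm. Origin: centre of its underside.
- glue_tin: Bystander, loose: round tin, 68 mm in diameter, 75 mm high, behind the box. Origin: centre of its underside.
- whetstone: Bystander, loose: two-layer oilstone, 42 x 110 x 18 mm, right of the box. Origin: centre of its underside.
- edge_tool: Bystander, loose: small wooden-handled tool, 25 x 160 x 27 mm, right of the box. Origin: centre of its underside.
Things that resemble listed ones, but are neither listed nor needed, are in the scene too. What is shaped like the spool_brown but orange or yellow is not meant.

How it is judged (in metres and radians):
On the way, in this order (a step that is already met when the one before it is completed fails the run):
1. the bolt is fully back while the tray still sits in the box (value of joint bolt above 0.05 m and z of tray in the frame of bench_box below 0.052 m), for 0.2 s.
2. the tray is lifted clear of the rim by its handle, level (z of tray in the frame of bench_box above 0.07 m and angle between tray's own z axis and vertical below 0.12 rad and contact force between tray_handle and the fingers above 2 N), for 0.2 s.
At the end, for the whole second after the job is handed in: Bolt within 7 mm of its open stop; tray held by its handle, off the box, underside 80 to 160 mm above the rim, within 50 mm of straight above its seat, tilt under 0.09 rad, still (under 15 mm/s, 0.1 rad/s); spools upright and wax in the tray (value of joint bolt above 0.048 m and z of tray in the frame of bench_box between 0.14 and 0.22 m and horizontal distance between tray and bench_box below 0.05 m and angle between tray's own z axis and vertical below 0.09 rad and linear speed of tray below 0.015 m/s and angular speed of tray below 0.1 rad/s and contact force between tray_handle and the fingers above 2 N and contact force between tray and bench_box below 0.1 N and angle between each of spool_linen, spool_brown's own z axis and vertical below 0.2 rad and distance between each of spool_linen, spool_brown and tray below 0.11 m and distance between wax and tray below 0.12 m); the arm keeps its last pose, push and grip.
It fails at once if the tray is tilted by more than 0.2 rad (angle between tray's own z axis and vertical above 0.2 rad).
It fails at once if a spool topples (angle between any of spool_linen, spool_brown's own z axis and vertical above 0.5 rad).
It fails at once if a bystander is shifted by more than 25 mm (distance of any of glue_tin, whetstone, edge_tool from where it was at the start of the episode above 0.025 m).
It also fails if it takes over 48 s, if anything falls off the work surface, if the arm or the gripper's body presses on something with over 40 N, if the wrist force passes 120 N, or if a joint passes its speed limit or range.

## Robot

A 6-joint arm with a two-finger parallel gripper is mounted at the origin on a cart in front of the work surface, level with it; the furniture and walls round the work are solid. World frame = base frame: x ahead of the robot, y to its left, z up, the work surface at z = 0. Lengths are in m, angles in degrees, forces in N, time in s.
With the tool pointing down it reaches from about 0.325 to 0.85 m from the base axis. Payload 15.5 kg.
Tool frame: the origin (TCP) lies at the very end of the fingers, on their centre line; the grasp point (between the pads) lies arm.grip_depth behind it (arm.grip_depth is the distance from the TCP to the grasp point, in m); z points along the fingers, y is the direction in which the jaws open and shut (so a half turn about z gives the same grasp; the last joint's range is limited). The gripper opens to 91 mm and grips with 3 to 60 N. Pads are 32 mm wide; open, the fingers measure 118 mm over their backs; the gripper's body (76 mm by 178 mm) begins 60 mm behind the grasp point.
Start: joints at [-80.701, 28.281, 77.091, -0, 74.628, -5.472], TCP at [0.159, -0.604, 0.187] pointing down, gripper open.
Joint ranges: [-166.48, 166.48], [-47.26, 123.95], [12.59, 153.08], [-70.14, 250.14], [6.76, 159.57], [-176.63, 176.63]. Speed limits (degrees/s): [108.29, 108.29, 147.25, 172.46, 172.46, 172.46].

## Interface

Orientations are given as a 3x3 rotation matrix whose columns are the frame's x, y, z axes.
In Python, from rig import arm gives the robot as it stands. Calls block until the motion is done:
- arm.move_to(position, orientation): joint-space move of the TCP to a pose.
- arm.move_l(position, orientation=None, feed=0.15): straight line of the TCP; orientation=None keeps the orientation; feed is the mean speed in m/s.
- arm.move_joints(angles): joint-space move.
- arm.grip(opening): finger opening in m; the grip force is fixed at half the most; returns when the fingers have stopped.
- arm.sleep(seconds).
- arm.solve_ik(position, orientation): joint angles nearest the present ones, or None.
- arm.snapshot(name): name is "scene" or "top"; returns the picture (480x640x3 uint8, red, green, blue); there is no depth.
- arm.get_calibration(name): a dict with "intrinsics" (3x3 intrinsics, pixels), "cam_to_world" (4x4, takes a point from camera to world coordinates). Camera axes: x right, y down, z forward; pixel columns grow to the right and rows downward; lengths in m; the calibration is good to about 2 mm. A picture is of the moment at which its call begins. get_calibration takes no time and is no camera call.
A pose or a line that the arm cannot do raises arm.Unreachable and nothing moves.
- arm.sign_off(): hands the job in, once; it reports no verdict.
Readings, each from a call of its own:
- arm.current_t(): time.
- arm.current_joint_positions(): joint angles.
- arm.current_dq(): joint speeds.
- arm.current_tau(): joint torques, N m.
- arm.current_ee_pos(): TCP position.
- arm.current_tool_rot(): TCP orientation.
- arm.current_force(): force on the tool from outside, world axes, zero at the start.
- arm.current_torque(): the same for the moment, N m.
- arm.current_width(): finger opening in m.
Only numpy, scipy, OpenCV 4.12 (cv2) and the standard library are available. Lean on these libraries where they do the work, as an engineer would, in place of code of your own. Each camera call takes 0.05 s, during which the arm holds its last target. There are 200 camera calls.

## Working session

There is one attempt and no reset: what is moved stays moved. The work goes in short steps, each a Python script; the robot and the scene stay as the last script left them, time stands still between calls to the robot, and variables do not carry over. Pictures are saved under pics/ and viewed, about 8 in all and at most 12, crops included, and the job is handed in when it is done.

```bash
mkdir -p pics; python3 - <<'E'
from rig import arm
import cv2,numpy as np
for n in("scene","top"):
    im=arm.snapshot(n); cv2.imwrite(f"pics/{n}0.png",im[:,:,::-1]); c=arm.get_calibration(n); print(np.round(c["intrinsics"],1).tolist(),np.round(c["cam_to_world"],4).tolist())
print(arm.grip_depth,arm.current_t(),arm.current_width(),arm.current_tool_rot())
E
```

```text
[[458.4, 0.0, 320.7], [0.0, 458.4, 241.4], [0.0, 0.0, 1.0]] [[-0.7518, -0.4344, 0.4961, 0.146], [-0.6592, 0.4773, -0.581, 0.4824], [0.0156, -0.7639, -0.6452, 0.6686], [0.0, 0.0, 0.0, 1.0]]
[[488.9, 0.0, 314.9], [0.0, 488.9, 244.7], [0.0, 0.0, 1.0]] [[0.0293, -0.9883, 0.15, 0.4211], [-0.9994, -0.0316, -0.0127, -0.0046], [0.0173, -0.1495, -0.9886, 1.1636], [0.0, 0.0, 0.0, 1.0]]
0.0188 0.1 0.09159240247095803 [[ 9.66953762e-01  2.54951747e-01 -1.68339217e-04]
 [ 2.54951777e-01 -9.66953153e-01  1.09130950e-03]
 [ 1.15455127e-04 -1.09816421e-03 -9.99999390e-01]]
```

View pics/scene0.png

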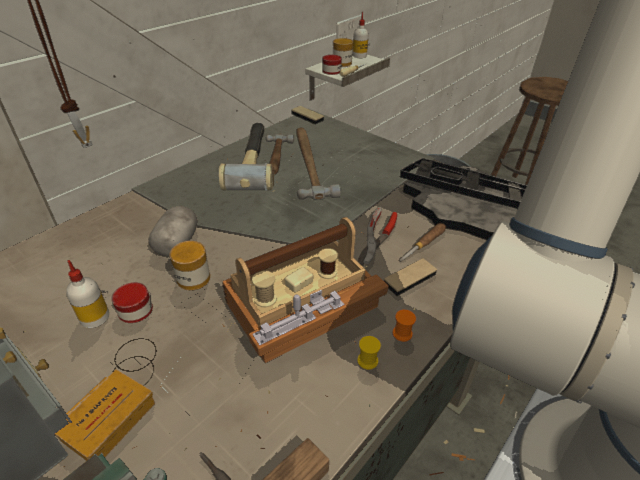

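View pics/top0.png

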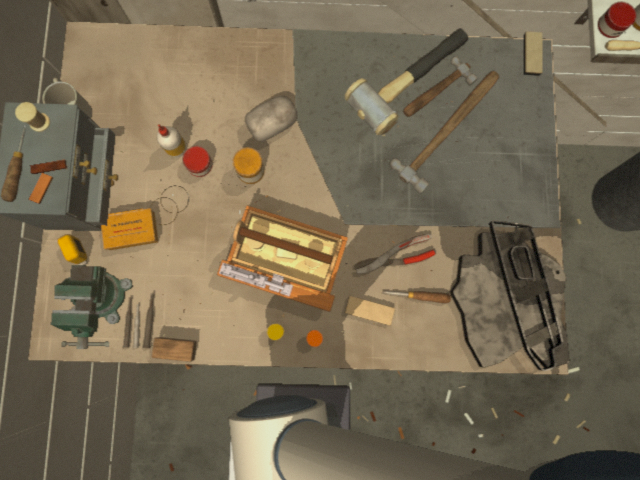

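The scene picture shows the box around (300,290), with the bolt and upright knob near (297,303). In the top picture the handle bar runs from (237,231) to (333,261), and the bolt lies on the lower-left rail. I'll enlarge both.

```bash
python3 - <<'E'
import cv2,numpy as np
a=cv2.imread("pics/scene0.png")[215:365,215:395]; b=cv2.imread("pics/top0.png")[195:320,210:360]
a=cv2.resize(a,None,fx=4.4,fy=4.4,interpolation=cv2.INTER_CUBIC)[:, :]
cv2.imwrite("pics/cs.png",cv2.resize(a,(720,600)))
cv2.imwrite("pics/ct.png",cv2.resize(b,(720,600),interpolation=cv2.INTER_CUBIC))
E
```

```text
(no output)
```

View pics/cs.png

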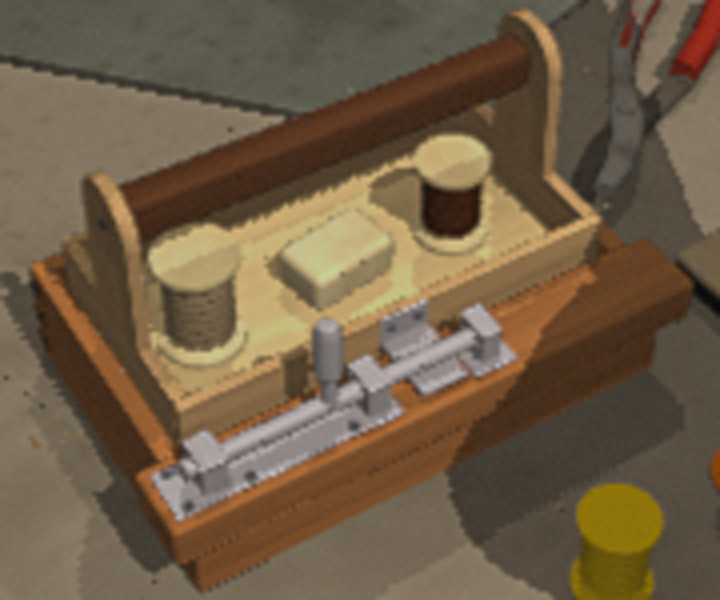

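View pics/ct.png

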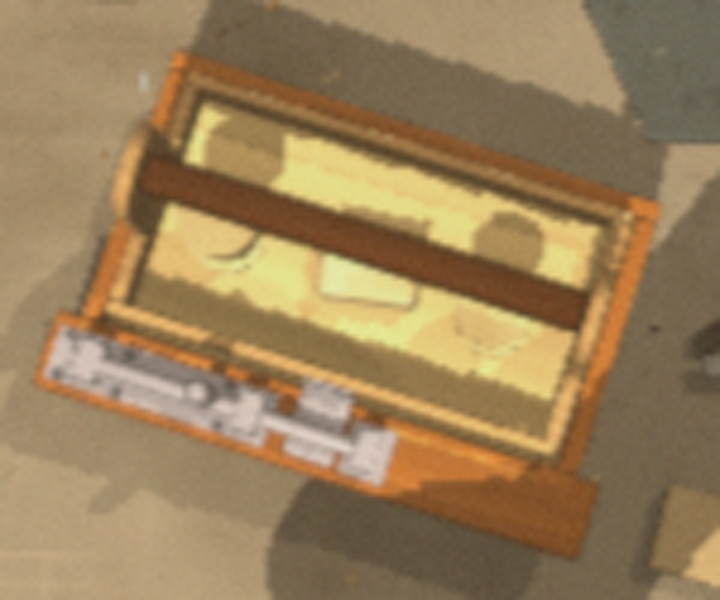

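The scene crop shows the steel knob at (328,325–400), the tray tab under the bolt, and both spools with the wax below the dark handle bar. The linen-topped spool is at the left. The brown-thread spool is inside the tray at crop (453,190). The orange and yellow spools stand outside on the bench at scene px (404,325) and (369,352), so they are the lookalikes. Next I'll compute poses.

```bash
cat > h.py <<'E'
from rig import arm
import cv2,numpy as np
def ray(n,p,z):
    c=arm.get_calibration(n);M=c["cam_to_world"];d=M[:3,:3]@np.linalg.inv(c["intrinsics"])@[*p,1.]
    return M[:3,3]+d*(z-M[2,3])/d[2]
def tri(p1,p2): # scene, top
    a,b=ray("scene",p1,0),ray("top",p2,0);oa=arm.get_calibration("scene")["cam_to_world"][:3,3];ob=arm.get_calibration("top")["cam_to_world"][:3,3]
    u,v=a-oa,b-ob;s=np.linalg.lstsq(np.c_[u,-v],ob-oa,rcond=None)[0]
    P,Q=oa+s[0]*u,ob+s[1]*v;return (P+Q)/2,np.linalg.norm(P-Q)
def handle(name,im):
    h=cv2.cvtColor(im,cv2.COLOR_RGB2HSV).astype(int);m=((im[...,0]<115)&(h[...,1]>120)&((h[...,0]<14)|(h[...,0]>172))).astype(np.uint8)
    r=np.zeros_like(m);r[205:285,220:350]=1
    k=cv2.connectedComponentsWithStats(m*r);i=1+np.argmax(k[2][1:,4]);return cv2.minAreaRect(cv2.findNonZero((k[1]==i).astype(np.uint8))),k[2][i]
E
python3 - <<'E'
from h import *
im=cv2.imread("pics/top0.png")[:,:,::-1]
r,st=handle("top",im);print(r,st)
bp=sorted(cv2.boxPoints(r).tolist());e1=np.mean(bp[:2],0);e2=np.mean(bp[2:],0)
E1,E2=ray("top",e1,.145),ray("top",e2,.145);d=E1-E2
print("handle",(E1+E2)/2,np.linalg.norm(d),"yaw",np.degrees(np.arctan2(-d[0],d[1])))
T=lambda x,y:(x/4.8+210-.4,y/4.8+195-.4)
px=np.array([ray("top",T(*p),.06)[:2] for p in[(182,55),(657,207),(36,385),(578,557)]])
ob=np.array([[.073,.123],[.073,-.123],[-.101,.123],[-.101,-.123]])
A=ob-ob.mean(0);B=px-px.mean(0);th=np.arctan2((A[:,0]*B[:,1]-A[:,1]*B[:,0]).sum(),(A*B).sum())
R=np.array([[np.cos(th),-np.sin(th)],[np.sin(th),np.cos(th)]]);t=px.mean(0)-R@ob.mean(0)
print("box",t,np.degrees(th),"res",(px-t-ob@R.T).round(4).tolist())
k,g=tri((215+328/4,215+327/4),T(203,386));print("knob tri",k,g,"top ray",ray("top",T(203,388),.118))
print("knob box",(k[:2]-t)@R, (ray("top",T(203,388),.118)[:2]-t)@R)
E
```

```text
((285.1321105957031, 245.08558654785156), (95.8543701171875, 7.566723823547363), 17.68439292907715) [239 228  93  35 416]
handle [0.57283547 0.04530898 0.145     ] 0.202195834447228 yaw -16.02243776515537
box [0.57185891 0.04404246] -15.987726950478676 res [[-0.0024, -0.0029], [-0.0012, 0.0038], [0.0042, 0.0096], [-0.0006, -0.0105]]
knob tri [0.50954552 0.114858   0.11351484] 0.0016438674042987972 top ray [0.50893978 0.11479621 0.118     ]
knob box [-0.07940797  0.05091338] [-0.07997327  0.05068714]
```

```bash
cat >> h.py <<'E'
th=np.radians(-16.);c,s=np.cos(th),np.sin(th);T0=np.array([.5725,.0447,0])
bx,by=np.array([c,s,0]),np.array([-s,c,0])
W=lambda x,y,z:T0+x*bx+y*by+[0,0,z]
inbox=lambda p:np.array([(p-T0)@bx,(p-T0)@by,p[2]])
def ori(yax):  # tool down; jaw axis +-yax, whichever leaves the last joint nearest
    z=np.array([0,0,-1.]);return [np.c_[np.cross(u,z),u,z] for u in(yax,-yax)]
def best(p,yax):
    q=arm.current_joint_positions();o=[(np.abs(np.subtract(j,q)).max(),i) for i,R in enumerate(ori(yax)) if (j:=arm.solve_ik(p,R)) is not None]
    print(o);return ori(yax)[min(o)[1]]
st=lambda m="":print(m,"t%.1f"%arm.current_t(),"box",inbox(np.array(arm.current_ee_pos())).round(4),"F",np.round(arm.current_force(),1),"M",np.round(arm.current_torque(),2),"w%.4f"%arm.current_width())
E
python3 - <<'E'
from h import *
p=W(-.082,.051,.20);R=best(p,by)
arm.move_to(p,R);st("above")
arm.move_l(W(-.082,.051,.087),feed=.12);st("down")
arm.grip(0.0);st("gripped")
cv2.imwrite("pics/s1.png",arm.snapshot("scene")[180:380,195:435,::-1])
E
```

```text
[(np.float64(87.03393713019445), 0), (np.float64(117.80483012948346), 1)]
above t2.9 box [-0.0816  0.0505  0.2   ] F [0.5 0.4 0.1] M [ 0.1  -0.1  -0.02] w0.0910
down t4.0 box [-0.0816  0.0512  0.0876] F [-1.   0.  -1.3] M [ 0.07 -0.13  0.  ] w0.0912
gripped t5.2 box [-0.082   0.0511  0.0868] F [ 1.4  1.9 -5.3] M [ 0.35 -0.43 -0.02] w0.0089
```

```bash
python3 -c "
import cv2;a=cv2.imread('pics/s1.png');cv2.imwrite('pics/s1b.png',cv2.resize(a,(720,600),interpolation=cv2.INTER_CUBIC))"
```

```text
(no output)
```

View pics/s1b.png

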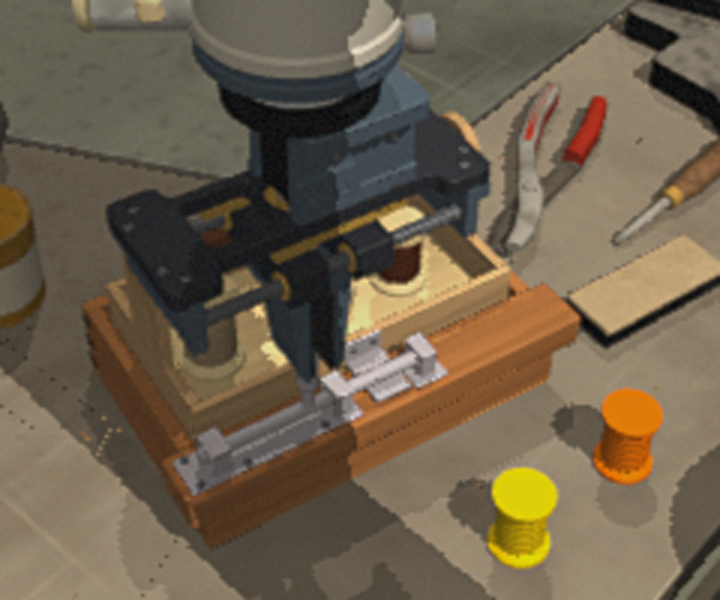

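The jaws are closed round the knob, with its stem visible below the tips at (310,395). The 8.9 mm reading suggests the pads give under grip. I'll draw the bolt now.

```bash
python3 - <<'E'
from h import *
st();arm.move_l(W(-.082,.098,.087),feed=.05);st("drawn")
for y in(.099,.100,.101,.102,.103,.104,.105):
    arm.move_l(W(-.082,y,.087),feed=.02);arm.sleep(.1);st(y)
    if np.array(arm.current_force())@by<-10: break
E
```

```text
t5.3 box [-0.082   0.0511  0.0869] F [ 1.4  1.5 -5.4] M [ 0.39 -0.38 -0.  ] w0.0089
drawn t6.4 box [-0.0819  0.0981  0.087 ] F [  3.2   0.4 -11.5] M [ 0.2  -0.96 -0.04] w0.0090
0.099 t6.7 box [-0.0819  0.0987  0.087 ] F [  4.3  -3.1 -11.4] M [-0.54 -0.98 -0.04] w0.0088
0.1 t7.1 box [-0.0819  0.0999  0.087 ] F [  3.9  -2.6 -11. ] M [-0.38 -0.96  0.02] w0.0089
0.101 t7.4 box [-0.082   0.1007  0.087 ] F [  3.8  -4.  -11.2] M [-0.61 -0.9  -0.01] w0.0089
0.102 t7.8 box [-0.082   0.1009  0.0869] F [  4.6 -10.5 -10.7] M [-1.92 -0.82  0.03] w0.0088
0.103 t8.1 box [-0.0821  0.1011  0.0869] F [  3.1 -16.3  -7.9] M [-3.16 -0.68  0.02] w0.0088
```

The stop was felt at y≈0.101, which is the expected 0.100 within calibration. Next I'll release, rise and check.

```bash
python3 - <<'E'
from h import *
arm.move_l(W(-.082,.101,.087),feed=.02);arm.grip(.06);st("rel")
arm.move_l(W(-.082,.101,.24),feed=.15)
p=W(0,0,.24);R=best(p,bx);arm.move_to(p,R);st("above tray")
a=arm.snapshot("scene")[180:380,195:435,::-1];cv2.imwrite("pics/s2.png",cv2.resize(a,(720,600),interpolation=cv2.INTER_CUBIC))
E
```

```text
rel t9.3 box [-0.082  0.101  0.087] F [ 0.5  0.4 -0.3] M [ 0.06 -0.14  0.02] w0.0601
[(np.float64(77.26947680239573), 0), (np.float64(102.73052319760426), 1)]
above tray t11.7 box [-3.000e-04  2.000e-04  2.397e-01] F [0.4 1.2 0.2] M [-0.08 -0.04  0.06] w0.0602
```

View pics/s2.png

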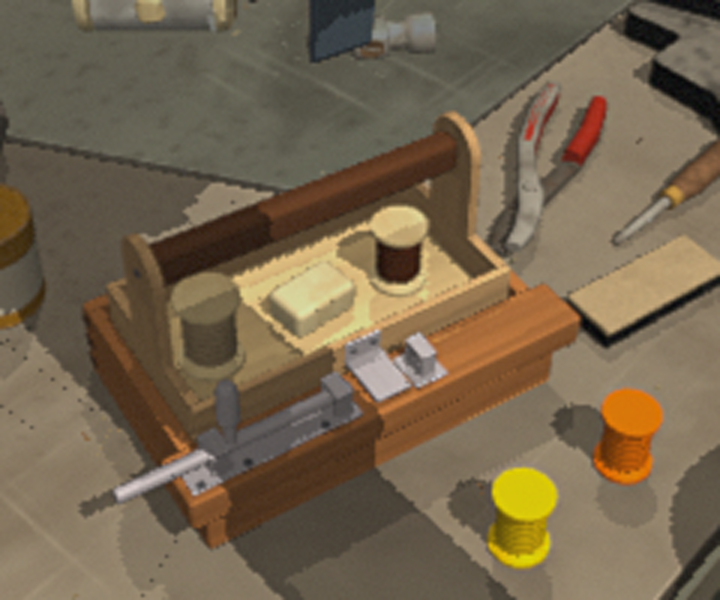

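The bolt rod now sticks out at the left (120,490), the knob is against the open-end bracket, and the tab at (365,360) is free. I'll grip the handle and lift slightly to check balance.

```bash
python3 - <<'E'
from h import *
arm.move_l(W(0,0,.118),feed=.12);st("down")
arm.grip(0.0);st("grip")
p=np.array(arm.current_ee_pos());arm.move_l(p+[0,0,.006],feed=.02);arm.sleep(.3);st("lift6")
M=np.array(arm.current_torque());print("M box x,y",M@bx,M@by)
a=arm.snapshot("scene")[150:350,195:435,::-1];cv2.imwrite("pics/s3.png",cv2.resize(a,(720,600),interpolation=cv2.INTER_CUBIC))
E
```

```text
down t12.9 box [5.000e-04 1.000e-04 1.187e-01] F [ 0.9  0.1 -0.1] M [-0.02 -0.07  0.02] w0.0602
grip t13.7 box [5.000e-04 1.000e-04 1.182e-01] F [ 3.  -1.2  0.5] M [-0.16 -0.69 -0.02] w0.0178
lift6 t14.4 box [4.000e-04 1.000e-04 1.241e-01] F [-0.6  0.4 -5.5] M [-0.   -0.11  0.  ] w0.0174
M box x,y 0.02733937666681191 -0.10857581271621099
```

View pics/s3.png

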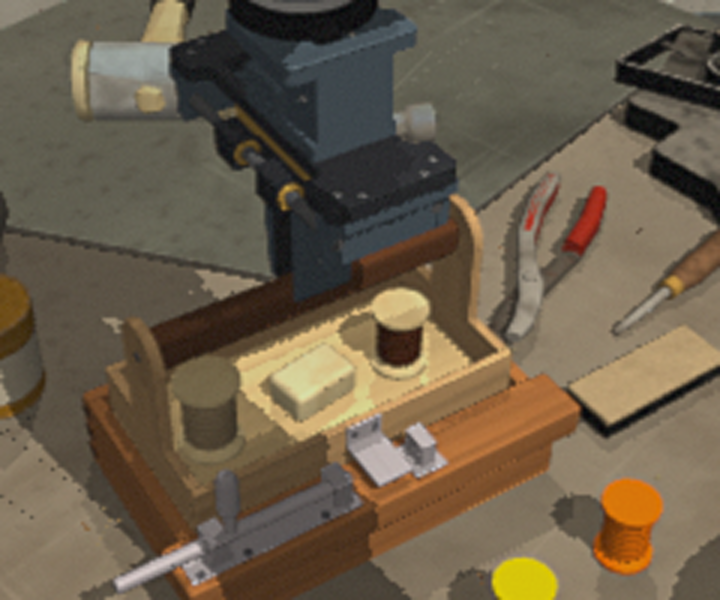

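It is balanced: 5.5 N carried and moments about zero. I'll lift to 10 cm above the rim.

```bash
python3 - <<'E'
from h import *
p=np.array(arm.current_ee_pos());p[2]=.234;arm.move_l(p,feed=.05);arm.sleep(1.);st("up")
M=np.array(arm.current_torque());print(M@bx,M@by, np.array(arm.current_tool_rot())[:,2])
a=arm.snapshot("scene")[115:365,170:470,::-1];cv2.imwrite("pics/s4.png",cv2.resize(a,(720,600),interpolation=cv2.INTER_CUBIC))
E
```

```text
up t17.8 box [4.00e-04 1.00e-04 2.34e-01] F [-0.3  0.  -5.4] M [ 0.   -0.05  0.03] w0.0173
0.014565812381135699 -0.050077638495921985 [-5.90742987e-05 -1.55913278e-05 -9.99999998e-01]
```

View pics/s4.png

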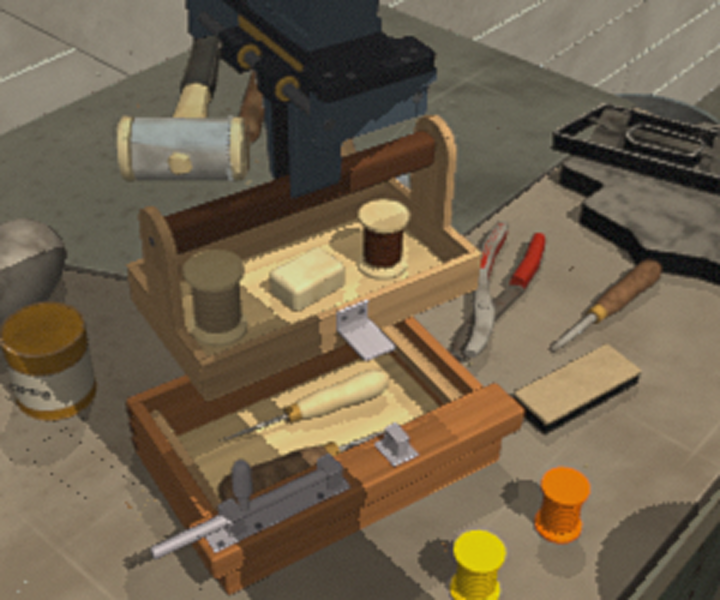

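The tray hangs level above the box, with the spools standing at (215,290) and (383,240) and the wax in place at (308,278). The awls are exposed, the bolt is open and the bystanders have not moved.

```bash
python3 - <<'E'
from h import *
st();print(np.abs(arm.current_dq()).max());arm.sign_off()
E
```

```text
t17.9 box [0.0004 0.     0.234 ] F [-0.5  0.1 -5.4] M [-0.02 -0.08  0.02] w0.0178
0.09902076538574102
the job is handed in; nothing more can be done
```

The bolt is drawn fully back, and the robot is holding the tray by its handle, still and above the box. I handed the job in at t ≈ 17.9 s.

- **Bolt:** I gripped the knob and drew it until I felt the stop, with 16 N at the last push. The stop came about 1 mm from where I expected it, within the calibration error.
- **Tray:** I took the handle bar at its middle and lifted 116 mm straight up, so the bottom is about 10 cm above the rim (worked out from the tool height, not measured separately).
- **Last checks:**
  - The tool is vertical, and the joints are practically at rest (0.1 °/s at most).
  - The load is 5.4 N with moments near zero, and the fingers are at 17.8 mm on the 18 mm bar.
  - The last picture shows the tray level, both spools standing, the wax in, the awls exposed, and the bolt still open. The bystanders look unmoved, judged by eye.
- **Disagreements:**
  - The fingers read 8.9 mm on the 13 mm knob. The picture showed the knob properly between them, so I went on.
  - The box corner fit was off by up to 10 mm along the rail because the rail is longer than I assumed. The position and angle still agreed with the handle measurement to about 2 mm.

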